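# Unlock the calibration dock's cam and slide the cartridge home

## Robot

A 7-joint arm with a two-finger parallel gripper is mounted at the origin on the work surface. World frame = base frame: x ahead of the robot, y to its left, z up, the work surface at z = 0. Lengths are in m, angles in rad, forces in N, time in s.
With the tool pointing down it reaches from about 0.4 to 0.925 m from the base axis. Payload 5.6 kg.
Tool frame: the origin (TCP) lies at the very end of the fingers, on their centre line; the grasp point (between the pads) lies 19 mm behind it; z points along the fingers, y is the line along which they close (so a half turn about z gives the same grasp; the last joint's range is limited). The gripper opens to 85 mm and grips with 20 to 120 N. Pads are 22 mm wide; open, the fingers measure 114 mm over their backs; the gripper's body (76 mm by 85 mm) begins 54 mm behind the grasp point. The pads swing forward as they close: fully open they stand 13 mm farther back than shut.
Start: joints at [-1.39, 0.468, -0.012, 1.603, 0.006, 1.071, -0.056], TCP at [0.144, 0.634, 0.231] pointing down, gripper open.
Joint ranges: [-2.53, 2.53], [-0.31, 2.02], [-1.57, 1.55], [0.28, 2.44], [-1.29, 4.43], [0.15, 1.84], [-2.92, 2.92]. Speed limits (rad/s): [2.57, 2.57, 3.14, 3.14, 3.14, 3.14, 3.14].

## Interface

Orientations are given as a unit quaternion [x, y, z, w].
In Python, from station import bot gives the robot as it stands.
- The arm moves only by the shell command python3 -m jog 'ROWS' [OPENING] [FORCE]. ROWS is JSON, a list of rows, each a list of 6 numbers: the shift along the world's x, y, z in cm, then the turn, a rotation vector about the world's x, y, z in rad. A call has 1 to 5 rows; each row shifts and turns the commanded pose from where the row before left it; what a row does not reach is not made up. A row lasts 1/8 s, in which the tool goes at most 62.5 mm and 10.7 degrees, less where a joint would pass 70% of its speed; a pose out of reach is approached as far as the arm can. A call is refused whole if a number of a shift passes 6.25 or a number of a turn 0.188, either way. A call with a gripper value outside its range is refused whole. OPENING is the opening, from -1 (shut) to 1 (fully open), set as the call begins (- or left out, the last holds). The fingers move at their own pace and stop on an object; FORCE is the grip in N (left out, the last holds). Time passes only in rows, so rows that do not move let the fingers close. It gives the time, the measured TCP pose, the force, the opening and the grip force at its end, in the units of the state.
- bot.observe(): the state, without advancing time (a new reading comes with each control period).
- bot.snapshot(name): name is "side" or "top"; returns the picture (400x640x3 uint8, red, green, blue); there is no depth.
- bot.camera_params(name): a dict with "mtx" (3x3 intrinsics, pixels), "dist_coeffs" ([k1, k2, p1, p2, k3] as OpenCV has them; the pictures are not rectified), "origin" and "orientation" of the camera in the world. Camera axes: x right, y up, looking along -z (the intrinsics and any distortion apply to the point x, -y, -z); pixel columns grow to the right and rows downward; lengths in m; the calibration is good to about 2 mm. A picture is of the moment at which its call begins. camera_params takes no time and is no camera call.
- bot.hand_in(): hands the job in; it is judged then, once.
The state is a dict: "clock": time; "joints": joint angles; "qd": joint speeds; "tau": joint torques, N m; "position": TCP position; "orientation": TCP orientation; "contact_force": force on the tool from outside, world axes, zero at the start; "moment": the same for the moment, N m; "gripper_width": finger opening in m; "finger_force": force on a finger pad.
Only numpy, scipy, OpenCV 4.12 (cv2) and the standard library are available. Lean on these libraries where they do the work, as an engineer would, in place of code of your own. Each camera call takes 0.05 s, during which the arm holds its last target. There are 200 camera calls.

## Task

On the white calibration dock, push the cam plate round by its orange peg until the peg stands at the green mark, so that the cam's low point faces the blue slide; only then push the slide forward by its upright rear plate until it is fully home in the cam. Nothing is to be picked up: the pink cartridge rides along seated in the slide, and everything else on the dock and the counter stays where it is. Finish with the hand clear.

Things in the scene. Friction and masses are not known exactly. Their poses are not given: they have to be found in the camera images.
- dock: fixed white calibration dock on the counter, base plate 290 mm long (x) x 220 mm wide, top 12 mm high. Origin at counter level, 5 mm behind the plate's centre; x = the slide's forward direction (rear plate towards cam), y left, z up. Turned up to 0.45 rad either way. Guide rails either side of the slide, tops 28 mm high, from x = -125 to 0 mm; teal reader block, top 46 mm high, at x -20, y -60 mm
- cam_axle (a point): centre of the cam plate's top face, on its upright axle at dock x = 70 mm, y = 0, 34 mm above the counter. Aluminium plate of 50 mm radius but for a low notch opposite the peg (80 degrees wide at the rim, 18 mm radius at the bottom); hub top 43 mm above the counter. The full radius blocks the slide after about 10 mm; its roller enters freely with the cam within 0.2 rad of 0
- cam (a joint): angle of the cam plate, rad, counter-clockwise from above positive; 0 = low notch faces the slide, peg at the green mark on the far side of the axle from the slide. Starts between 0.8 and 2.0: turn it clockwise. Stops at -1.2 and 2.4, so it can be overshot. Stiff (0.12 N m, about 2 N at the peg); stays where it is left
- peg (a point): centre of the top of the orange peg: upright round peg 16 mm in diameter, 60 mm from the cam axle, from the cam's top face (34 mm above the counter) to 87 mm above it; moves with the cam
- dock_mark (a point): centre of the green bar mark (22 mm across the dock, 11 mm along it), on the base plate 73.5 mm beyond the cam axle along the dock's x (13.5 mm beyond the peg's place at cam = 0), 13 mm above the counter
- slide (a joint): travel of the blue slide along the dock's x, m: 0 = fully back, as at the start, 0.040 = fully home against its stop with its brass roller in the cam's low notch. Drag about 2.5 N plus 15 N per m/s; it stays where it is left
- push_face (a point): centre of the upper part of the rear face of the slide's upright rear plate (yellow patch), 65 mm above the counter; the plate is blue, 72 mm wide, 8 mm thick, top 86 mm above the counter; the face looks along the dock's -x and is at dock x = -86 mm with the slide back. Push it along the dock's +x
- seat (a point): centre of the floor of the grey square cup on the slide (44 mm outside, walls 4 mm thick, 8 mm high inside) in which the cartridge stands; 36 mm ahead of the push face, 33 mm above the counter
- cartridge: closed pink vial with white cap, 32 mm across, 48 mm tall, about 60 g, standing loose in the slide's grey cup with 2 mm play; origin at centre of underside. Its top is 81 mm above the counter
- spare_pink: spare closed vial standing loose on the dock's base plate beside the slide, to its left or right: pink body 32 mm across, black cap, 48 mm tall; origin at centre of underside
- spare_yellow: the same with a yellow body, standing on the other side of the slide
- rinse_bottle: pink bottle with white cap, 64 mm across, 150 mm tall, standing on the counter to the left; origin at centre of underside
- buffer_bottle: yellow bottle with white cap, 64 mm across, 140 mm tall, standing on the counter to the left; origin at centre of underside
- swab_cup: white open cup, 72 mm across, 70 mm tall, on the counter to the left; origin at centre of underside
- wipes: green pack of wipes, 120 x 200 x 60 mm, on the counter to the right; origin at centre of underside
- probe: black probe handle with a white end, about 145 mm long and 25 mm thick, lying on the counter to the right; origin on its underside

How it is judged:
On the way, in this order (a step that is already met when the one before it is completed fails the run):
1. the cam is turned to its low point while the slide is still back (value of joint cam between -0.24 and 0.24 rad and value of joint slide below 0.014 m), for 0.2 s.
2. the slide is pushed fully home (value of joint cam between -0.24 and 0.24 rad and value of joint slide above 0.037 m), for 0.2 s.
At the end, for the whole second after the job is handed in: The cam is within 0.24 rad of its low point, the slide is within 3 mm of fully home (40 mm) and at rest, the cartridge stands upright (within 0.15 rad) on the floor of its cup, within 8 mm of its centre, and every other loose thing is within 30 mm of where it began (all of step 2 and velocity of joint slide between -0.005 and 0.005 m/s and horizontal distance between cartridge and seat below 0.008 m and z of cartridge in the frame of seat below 0.006 m and angle between cartridge's own z axis and vertical below 0.15 rad and linear speed of cartridge below 0.02 m/s and distance of each of spare_pink, spare_yellow, rinse_bottle, buffer_bottle, swab_cup, wipes, probe from where it was at the start of the episode below 0.03 m); the robot touches nothing.
It fails at once if the cartridge is lifted out of its cup or tipped (z of cartridge in the frame of seat above 0.008 m or angle between cartridge's own z axis and vertical above 0.3 rad).
It fails at once if another loose thing is lifted or moved by more than 30 mm or knocked over (distance of any of spare_pink, spare_yellow, rinse_bottle, buffer_bottle, swab_cup, wipes, probe from where it was at the start of the episode above 0.03 m or angle between any of spare_pink, spare_yellow, rinse_bottle, buffer_bottle, swab_cup, wipes, probe's own z axis and vertical above 0.5 rad).
It also fails if it takes over 54 s, if anything falls off the work surface, if the arm or the gripper's body presses on something with over 40 N, if the wrist force passes 120 N, or if a joint passes its speed limit or range.

## Working session

There is one attempt and no reset: what is moved stays moved. The work goes in short steps, Python scripts to look and compute and a shell command to move; the robot and the scene stay as the last step left them, time stands still between calls to the robot, and variables do not carry over. Pictures are saved under pics/ and viewed, at most 10 in all, crops included, and the job is handed in when it is done.

```bash
ls; mkdir -p pics; python3 - <<'E'
from station import bot
import cv2
s=bot.observe();print({k:s[k] for k in('clock','position','orientation','gripper_width')})
for n in('side','top'):
    im=bot.snapshot(n);cv2.imwrite(f'pics/{n}0.png',im[:,:,::-1]);p=bot.camera_params(n);print(n,p)
E
```

```text
pics
{'clock': 0.0, 'position': array([0.14419031, 0.63322486, 0.23032162]), 'orientation': array([ 1.11702110e-01,  9.93741333e-01, -8.93169581e-04, -5.55960383e-05]), 'gripper_width': 0.08545142041362316}
side {'mtx': array([[391.64246079,   0.        , 321.86839324],
       [  0.        , 391.64246079, 199.30616936],
       [  0.        ,   0.        ,   1.        ]]), 'dist_coeffs': array([-0.0780681,  0.       ,  0.       ,  0.       ,  0.       ]), 'origin': array([ 0.03543116, -0.79707278,  0.77708143]), 'orientation': array([ 0.43227352, -0.11538126, -0.24983802,  0.85872448])}
top {'mtx': array([[464.32525261,   0.        , 317.67296648],
       [  0.        , 464.32525261, 199.19879472],
       [  0.        ,   0.        ,   1.        ]]), 'dist_coeffs': array([-0.07608239,  0.        ,  0.        ,  0.        ,  0.        ]), 'origin': array([0.38539702, 0.0093042 , 1.67861696]), 'orientation': array([-0.03002809,  0.02982356,  0.71037068, -0.70255418])}
```

View pics/top0.png

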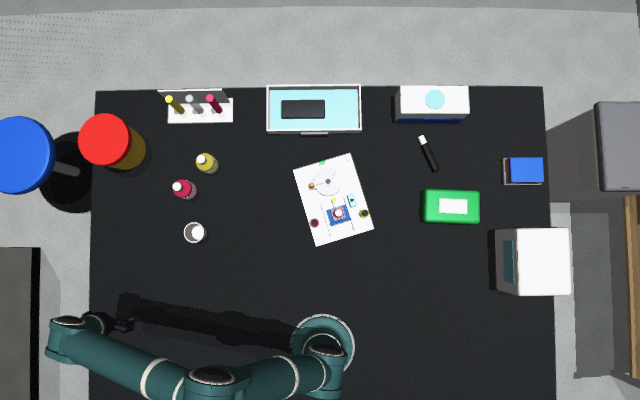

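View pics/side0.png

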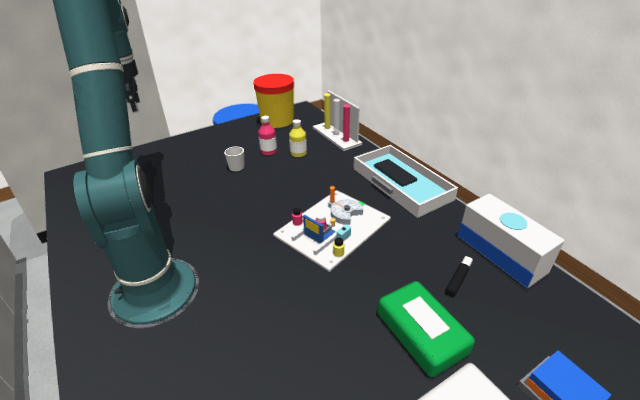

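The overview shows the dock near top px (333,200) and side px (332,228). The peg is at top (310,186), the green mark at top (322,162), and the blue slide at about (338,214).

```bash
cat > h.py <<'E'
import cv2, numpy as np
from scipy.spatial.transform import Rotation as R
from station import bot
P={n:bot.camera_params(n) for n in('side','top')}
def ray(n,uv):
    p=P[n];x,y=cv2.undistortPoints(np.array([[uv]],float),p['mtx'],p['dist_coeffs'])[0,0]
    return p['origin'],R.from_quat(p['orientation']).apply([x,-y,-1])
def plane(n,uv,z):
    o,d=ray(n,uv);return o+d*(z-o[2])/d[2]
def tri(a,b):
    (o,d),(q,e)=ray('top',a),ray('side',b)
    s=np.linalg.lstsq(np.c_[d,-e],q-o,rcond=None)[0];A=o+s[0]*d;B=q+s[1]*e
    return (A+B)/2,np.linalg.norm(A-B)
def pix(n,X):
    p=P[n];c=R.from_quat(p['orientation']).inv().apply(np.array(X,float)-p['origin'])*[1,-1,-1]
    return cv2.projectPoints(c.reshape(1,1,3),np.zeros(3),np.zeros(3),p['mtx'],p['dist_coeffs'])[0].ravel()
BOX={'top':(285,145,100,110),'side':(265,175,135,100)}
def blobs(n,im,lo,hi,smin=5):
    x,y,w,h=BOX[n];c=cv2.cvtColor(im[y:y+h,x:x+w],cv2.COLOR_RGB2HSV)
    m=cv2.inRange(c,lo,hi);k,l,st,ce=cv2.connectedComponentsWithStats(m)
    return [(int(st[i,4]),(ce[i]+[x,y]).round(1).tolist(),(st[i,:4]+[x,y,0,0]).tolist()) for i in range(1,k) if st[i,4]>=smin]
def crop(n,im,f,k=6):
    x,y,w,h=BOX[n];k=min(780//w,590//h);cv2.imwrite(f,cv2.resize(im[y:y+h,x:x+w,::-1],None,fx=k,fy=k,interpolation=cv2.INTER_CUBIC));print(n,'scale',k,'box',BOX[n])
E
python3 - <<'E'
from h import *
for n in('top','side'):
    im=cv2.imread(f'pics/{n}0.png')[:,:,::-1].copy();crop(n,im,f'pics/{n}_c0.png')
    for nm,lo,hi in(('orange',(5,150,120),(17,255,255)),('green',(45,100,80),(75,255,255)),('blue',(105,120,40),(125,255,255)),('yellow',(20,120,60),(32,255,255)),('teal',(80,60,80),(100,255,255)),('pink',(165,120,80),(180,255,255)),('white',(0,0,200),(180,40,255))):
        print(n,nm,blobs(n,im,lo,hi))
E
```

```text
top scale 5 box (285, 145, 100, 110)
top orange [(8, [311.5, 185.2], [310, 184, 4, 3])]
top green [(19, [321.7, 161.6], [319, 160, 6, 4])]
top blue [(146, [338.6, 216.4], [327, 205, 24, 21])]
top yellow [(17, [361.6, 214.2], [360, 210, 6, 8]), (5, [367.8, 213.0], [367, 211, 2, 5])]
top teal [(7, [350.1, 200.7], [349, 199, 4, 4])]
top pink [(11, [335.1, 214.2], [334, 210, 5, 8]), (26, [314.1, 222.7], [310, 219, 9, 8])]
top white [(4189, [332.2, 198.0], [293, 153, 81, 94])]
side scale 5 box (265, 175, 135, 100)
side orange [(61, [331.8, 192.7], [330, 186, 5, 16])]
side green [(17, [361.6, 202.5], [359, 201, 6, 4])]
side blue [(264, [316.8, 231.4], [304, 215, 31, 28])]
side yellow [(10, [332.5, 219.2], [331, 218, 4, 3]), (105, [311.9, 226.1], [305, 219, 14, 15]), (114, [338.3, 249.6], [333, 243, 11, 13])]
side teal [(60, [391.2, 180.4], [382, 175, 18, 13]), (149, [343.9, 232.1], [337, 224, 14, 17])]
side pink [(105, [296.7, 218.5], [291, 212, 11, 13]), (39, [323.2, 223.7], [318, 219, 9, 11])]
side white [(40, [389.4, 182.2], [379, 175, 21, 16]), (3082, [334.0, 228.2], [274, 191, 116, 79])]
```

View pics/top_c0.png

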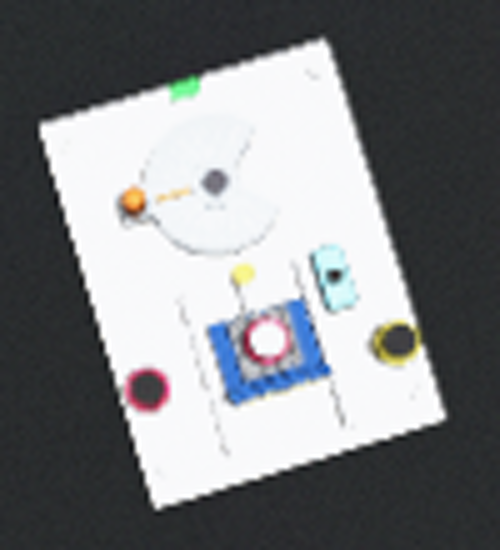

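View pics/side_c0.png

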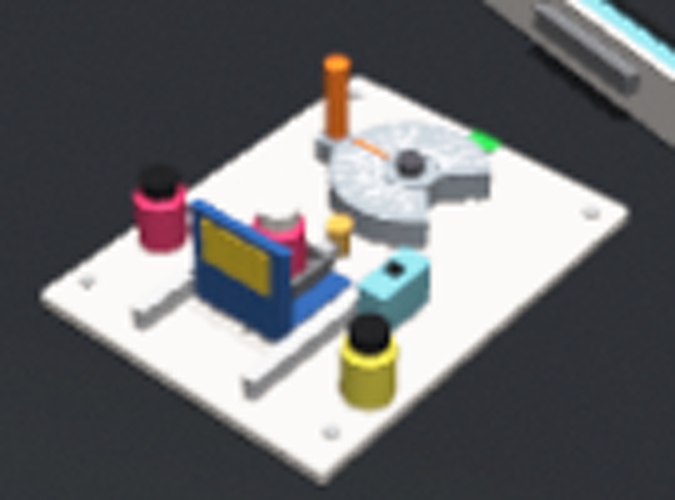

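The crops show the peg top at top px (311.4,184.8) and side px (332.3,187.2). The hub is at top (327.9,181.3) and side (346.9,206.9). The plate corners and yellow patch are also clear, with the pink spare on the left and the yellow one on the right.

```bash
cat >> h.py <<'E'
def dock(im):
    x,y,w,h=BOX['top'];m=cv2.inRange(im[y:y+h,x:x+w].min(2),110,255)
    c=max(cv2.findContours(m,0,2)[0],key=cv2.contourArea).reshape(-1,2)+[x,y]
    q=np.array([plane('top',p,0.012)[:2] for p in c])
    r=cv2.minAreaRect((q*1e3).astype(np.float32));b=cv2.boxPoints(r)/1e3
    return b,r
E
python3 - <<'E'
from h import *
im=cv2.imread('pics/top0.png')[:,:,::-1].copy()
b,r=dock(im);print('rect mm',r)
f=lambda t,s:print(*[np.round(v,4) for v in tri(t,s)])
peg=tri((311.4,184.8),(332.3,187.2));hub=tri((327.9,181.3),(346.9,206.9));mk=tri((321.7,161.7),(361.6,202.6))
for v in(peg,hub,mk):print(np.round(v[0],4),round(v[1],4))
e=[b[(i+1)%4]-b[i] for i in range(4)];l=max(e,key=lambda v:np.linalg.norm(v));l=l*np.sign(l[0]);th=np.arctan2(l[1],l[0]);ux=np.array([np.cos(th),np.sin(th)]);uy=np.array([-ux[1],ux[0]])
O=np.array(r[0])/1e3-0.005*ux*-1;print('yaw',th,'origin',O)
for nm,v in(('peg',peg),('hub',hub),('mark',mk)):d=v[0][:2]-O;print(nm,'dock xy',d@ux,d@uy)
d=plane('top',(327.9,181.3),.043)[:2]-O;print('hub plane',d@ux,d@uy)
d=plane('top',(311.4,184.8),.087)[:2]-O;print('peg plane',d@ux,d@uy)
d=plane('side',(332.3,187.2),.087)[:2]-O;print('peg plane side',d@ux,d@uy)
d=plane('side',(312.3,225.8),.065)[:2]-O;print('face side',d@ux,d@uy)
d=plane('top',(321.7,161.7),.013)[:2]-O;print('mark plane',d@ux,d@uy)
for nm,X in(('axle',(.07,0)),('markspot',(.13,0)),('face',(-.086,0))):print(nm,O+X[0]*ux)
E
```

```text
rect mm ((527.92626953125, -45.953857421875), (291.80584716796875, 221.03427124023438), 16.368104934692383)
[0.5721 0.0295 0.0844] 0.0028
[ 0.5886 -0.0284  0.0384] 0.0012
[ 0.6632 -0.0069  0.0103] 0.0009
yaw 0.2856773 origin [ 0.53272362 -0.04454482]
peg dock xy 0.05864496709022597 0.05989638415922893
hub dock xy 0.05817093442437891 -0.00022621947340209422
mark dock xy 0.13575641051110074 -0.0006398207719021705
hub plane 0.0572551721236633 0.0004599671138739934
peg plane 0.057344758428982734 0.06096150443702144
peg plane side 0.057006874363545505 0.056637880539094486
face side -0.09725462695501344 -0.0017964438746280154
mark plane 0.13562118785207644 -0.000811663423920958
axle [ 0.59988659 -0.0248183 ]
markspot [ 0.65745484 -0.00790986]
face [ 0.45020911 -0.06878026]
```

Reading the rows with the 5 mm origin sign corrected:

| Quantity | Measured | Expected |
|---|---|---|
| Hub, dock x | 0.068 | 0.070 |
| Mark, dock x | 0.1456 | 0.1435 |
| Push face, dock x | -0.087 | -0.086 |
| Peg radius | 60 mm | 60 mm |
| Peg top height | 84 mm | 87 mm |

The dock origin is about (0.523,-0.047) with yaw 0.286. The cam starts at about 1.57 rad, with the peg at about (0.5725,0.029). I'll cage the peg loosely between part-open fingers, with the closing axis along the tangent.

```bash
R='x'; python3 -m jog '[[2.9,-4,0,0,0,-0.07],[2.9,-4,0,0,0,-0.07],[2.9,-4,0,0,0,-0.07],[2.9,-4,0,0,0,-0.07],[2.9,-4,0,0,0,-0.07]]' -0.1 20
python3 -m jog '[[2.9,-4,0,0,0,-0.07],[2.9,-4,0,0,0,-0.07],[2.9,-4,0,0,0,-0.07],[2.9,-4,0,0,0,-0.07],[2.9,-4,0,0,0,-0.07]]'
python3 -m jog '[[2.9,-4,0,0,0,-0.07],[2.9,-4,0,0,0,-0.07],[2.9,-4,0,0,0,-0.07],[2.9,-4,0,0,0,-0.07],[0,0,0,0,0,0]]'
```

```text
clock: 0.72
position: [0.29, 0.4322, 0.2311]
orientation: [0.284, 0.959, -0.0, -0.0]
contact_force: [0.5, 0.8, 0.8]
gripper_width: 0.0381
finger_force: 0.0
clock: 1.35
position: [0.4349, 0.2323, 0.2312]
orientation: [0.447, 0.895, -0.0, -0.0]
contact_force: [0.2, 1.2, -0.4]
gripper_width: 0.038
finger_force: 0.0
clock: 1.98
position: [0.5517, 0.0694, 0.2311]
orientation: [0.569, 0.822, -0.001, 0.001]
contact_force: [-0.1, 1.0, 0.1]
gripper_width: 0.0384
finger_force: 0.0
```

```bash
python3 -m jog '[[1.0,-2,0,0,0,-0.07],[1.1,-2,0,0,0,0],[0,0,-5,0,0,0],[0,0,-5,0,0,0],[0,0,0,0,0,0]]'
python3 - <<'E'
from h import *
im=bot.snapshot('side');BOX['side']=(275,135,100,100);crop('side',im,'pics/s1.png');s=bot.observe();print(s['position'],s['contact_force'],pix('side',s['position']),pix('top',s['position']))
E
```

```text
clock: 2.6
position: [0.5683, 0.0337, 0.1281]
orientation: [0.595, 0.804, -0.003, -0.003]
contact_force: [0.0, -0.6, 0.4]
gripper_width: 0.0389
finger_force: 0.0
side scale 5 box (275, 135, 100, 100)
[0.57049471 0.03362669 0.13061074] [0.53543764 0.79329228 1.07268139] [330.59066345 174.2012853 ] [310.16660076 183.33221275]
```

View pics/s1.png

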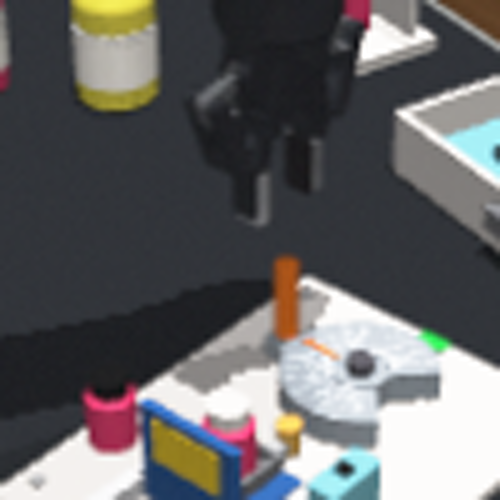

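The fingers straddle the peg in line above it. The gap centre is at about px (331,175) and the peg top at (332,187). I'll nudge -4.5 mm in y and descend.

```bash
python3 -m jog '[[0.1,-0.5,0,0,0,0],[0,0,-2.5,0,0,0],[0,0,-2.5,0,0,0],[0,0,-2.5,0,0,0],[0,0,0,0,0,0]]'
```

```text
clock: 3.28
position: [0.5725, 0.0286, 0.0569]
orientation: [0.595, 0.804, 0.0, 0.0]
contact_force: [-0.9, -0.5, 0.4]
gripper_width: 0.0387
finger_force: 0.0
```

```bash
python3 -m jog '[[0,0,0,0,0,0],[0,0,0,0,0,0],[0,0,0,0,0,0]]' -0.5 20
python3 -m jog '[[0.92,0.19,0,0,0,-0.157],[0.94,0.05,0,0,0,-0.157],[0.94,-0.1,0,0,0,-0.157],[0.91,-0.25,0,0,0,-0.157],[0,0,0,0,0,0]]'
```

```text
clock: 3.65
position: [0.5729, 0.0289, 0.0573]
orientation: [0.595, 0.804, 0.001, 0.001]
contact_force: [-0.8, 0.5, 0.3]
gripper_width: 0.0215
finger_force: 0.0
clock: 4.28
position: [0.6097, 0.0277, 0.0563]
orientation: [0.813, 0.582, -0.0, 0.0]
contact_force: [0.4, 0.8, -0.1]
gripper_width: 0.0212
finger_force: 0.0
```

```bash
python3 -m jog '[[0.86,-0.38,0,0,0,-0.157],[0.79,-0.51,0,0,0,-0.157],[0.70,-0.63,0,0,0,-0.157]]'
python3 -m jog '[[0.59,-0.73,0,0,0,-0.157],[0.47,-0.82,0,0,0,-0.157],[0.34,-0.88,0,0,0,-0.157],[0,0,0,0,0,0],[0,0,0,0,0,0]]'
python3 - <<'E'
from h import *
im=bot.snapshot('side');BOX['side']=(295,155,100,100);crop('side',im,'pics/s2.png');print(bot.observe()['position'],blobs('side',im,(5,150,120),(17,255,255)))
E
```

```text
clock: 4.65
position: [0.6317, 0.0132, 0.0561]
orientation: [0.927, 0.374, -0.001, -0.001]
contact_force: [-2.3, -0.0, -0.2]
gripper_width: 0.0213
finger_force: 1.5
clock: 5.28
position: [0.647, -0.0116, 0.0565]
orientation: [0.989, 0.15, 0.0, 0.0]
contact_force: [-0.1, -0.1, 0.5]
gripper_width: 0.0213
finger_force: 0.0
side scale 5 box (295, 155, 100, 100)
[ 0.64704343 -0.01158227  0.05650948] [(70, [358.3, 193.1], [356, 185, 5, 17])]
```

View pics/s2.png

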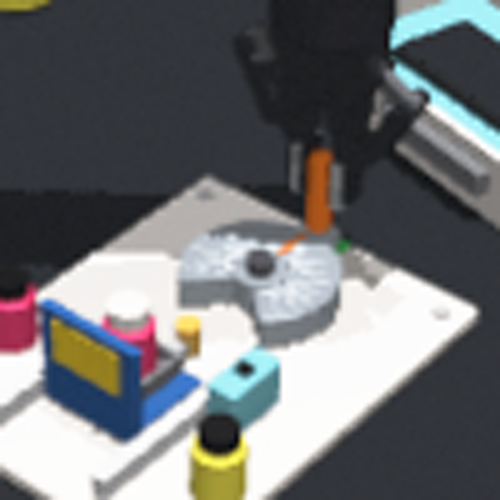

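The fingers caged the peg and turned it to the green mark. The peg is at about px (358,193) beside the mark at (363,204), and the notch faces the slide. I'll lift off, close the hand and move behind the rear plate.

```bash
python3 -m jog '[[0,0,0,0,0,0],[0,0,3,0,0,0],[0,0,4,0,0,0],[0,0,4,0,0,0],[0,0,0,0,0,0]]' -0.2
python3 -m jog '[[-4,-1.15,0,0,0,0],[-4,-1.15,0,0,0,0],[-4,-1.15,0,0,0,0],[-4,-1.15,0,0,0,0],[-4,-1.15,0,0,0,0]]' -1
python3 -m jog '[[-4,-1.15,0,0,0,0],[0,0,0,0,0,0]]'
python3 - <<'E'
from h import *
im=bot.snapshot('side');BOX['side']=(275,145,110,110);crop('side',im,'pics/s3.png')
t=bot.snapshot('top');g=lambda n,i:blobs(n,i,(5,150,100),(17,255,255))
print(g('side',im),g('top',t),pix('side',(.6466,-.0111,.087)),bot.observe()['position'])
E
```

```text
clock: 5.95
position: [0.649, -0.0123, 0.1699]
orientation: [0.989, 0.149, 0.003, 0.0]
contact_force: [-0.1, 0.5, 0.1]
gripper_width: 0.0343
finger_force: 0.0
clock: 6.58
position: [0.4451, -0.0695, 0.1656]
orientation: [0.989, 0.149, -0.0, -0.0]
contact_force: [0.2, -0.3, 0.9]
gripper_width: 0.0001
finger_force: 0.0
clock: 6.82
position: [0.4037, -0.0806, 0.1655]
orientation: [0.989, 0.148, -0.001, -0.002]
contact_force: [1.7, -0.4, 0.7]
gripper_width: -0.0
finger_force: 0.0
side scale 5 box (275, 145, 110, 110)
[(80, [358.6, 192.4], [356, 185, 6, 16])] [(11, [322.4, 163.9], [321, 161, 4, 6])] [359.2936079  185.24957353] [ 0.40721722 -0.080368    0.16628697]
```

View pics/s3.png

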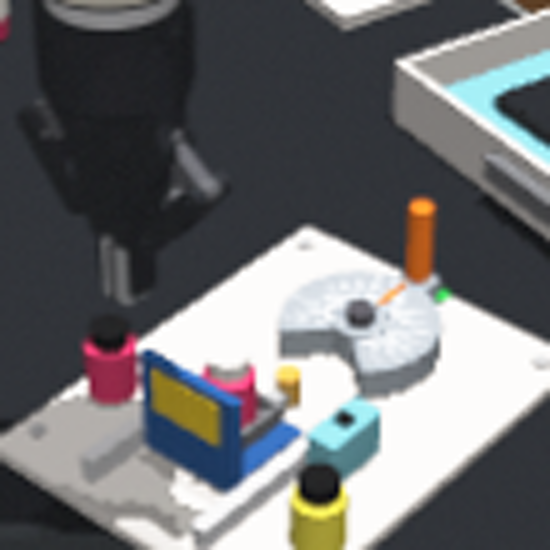

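The peg top is at px (359.2,186), within 1 px of where it should be at the mark, so the cam is low. The slide is still back and the hand is behind and above the rear plate. I'll descend.

```bash
python3 -m jog '[[0,0,-3.6,0,0,0],[0,0,-3.6,0,0,0],[0,0,-3.6,0,0,0],[0,0,0,0,0,0]]'
python3 -m jog '[[0.96,0.28,0,0,0,0],[0.96,0.28,0,0,0,0],[0.58,0.17,0,0,0,0],[0.58,0.17,0,0,0,0],[0.58,0.17,0,0,0,0]]'
python3 -m jog '[[0.58,0.17,0,0,0,0],[0.58,0.17,0,0,0,0],[0.38,0.11,0,0,0,0],[0,0,0,0,0,0]]'
```

```text
clock: 7.42
position: [0.4059, -0.0812, 0.0564]
orientation: [0.989, 0.148, -0.003, 0.0]
contact_force: [0.1, 0.3, 0.4]
gripper_width: 0.0005
finger_force: 0.0
clock: 8.05
position: [0.4435, -0.0699, 0.0584]
orientation: [0.989, 0.148, -0.0, -0.0]
contact_force: [-3.2, -1.9, 2.1]
gripper_width: -0.0002
finger_force: 1.6
clock: 8.55
position: [0.4597, -0.0654, 0.0583]
orientation: [0.989, 0.149, 0.001, 0.0]
contact_force: [-0.5, 0.2, 0.3]
gripper_width: -0.0004
finger_force: 0.0
```

```bash
python3 -m jog '[[0.29,0.08,0,0,0,0],[0.29,0.08,0,0,0,0],[0,0,0,0,0,0]]'
python3 -m jog '[[0.19,0.06,0,0,0,0],[0.1,0.03,0,0,0,0],[0,0,0,0,0,0]]'
python3 -m jog '[[0.1,0.03,0,0,0,0],[0,0,0,0,0,0]]'
```

```text
clock: 8.93
position: [0.4651, -0.0638, 0.0583]
orientation: [0.989, 0.148, 0.0, 0.0]
contact_force: [-0.6, 0.6, 0.2]
gripper_width: -0.0001
finger_force: 0.5
clock: 9.3
position: [0.4663, -0.0635, 0.0581]
orientation: [0.989, 0.148, -0.001, -0.0]
contact_force: [-4.9, -1.2, 4.3]
gripper_width: 0.0
finger_force: 2.9
clock: 9.55
position: [0.4664, -0.0635, 0.058]
orientation: [0.989, 0.148, -0.002, -0.0]
contact_force: [-7.6, -2.4, 5.5]
gripper_width: -0.0001
finger_force: 4.2
```

The hand has stopped moving while the force builds, which matches the end stop. One more small push, then back off and check.

```bash
python3 -m jog '[[0.2,0.06,0,0,0,0],[0,0,0,0,0,0],[0,0,0,0,0,0]]'
python3 -m jog '[[-1.5,-0.44,0,0,0,0],[-2.4,-0.7,0,0,0,0],[0,0,4,0,0,0],[0,0,5,0,0,0],[0,0,0,0,0,0]]'
python3 - <<'E'
from h import *
im=bot.snapshot('side');BOX['side']=(275,145,110,110);crop('side',im,'pics/s4.png')
a=cv2.imread('pics/side0.png')[:,:,::-1].copy();y=lambda i:max(blobs('side',i,(20,120,60),(32,255,255)),key=lambda b:b[0]*(b[1][1]<242))
ux=np.array([.9595,.2818]);p=[plane('side',y(i)[1],.065)[:2]@ux for i in(a,im)];print('slide travel',p[1]-p[0],y(im),bot.observe()['contact_force'],bot.observe()['clock'])
E
```

```text
clock: 9.93
position: [0.4664, -0.0635, 0.0577]
orientation: [0.989, 0.147, -0.004, -0.001]
contact_force: [-12.9, -3.5, 8.6]
gripper_width: -0.0
finger_force: 6.8
clock: 10.55
position: [0.4344, -0.0734, 0.151]
orientation: [0.989, 0.149, 0.004, -0.0]
contact_force: [-0.3, 1.3, -0.5]
gripper_width: -0.0001
finger_force: 0.0
side scale 5 box (275, 145, 110, 110)
slide travel 0.03945459209146607 (104, [321.0, 219.0], [315, 212, 13, 15]) [ 0.00787796  0.71553418 -0.79270009] 10.6
```

View pics/s4.png

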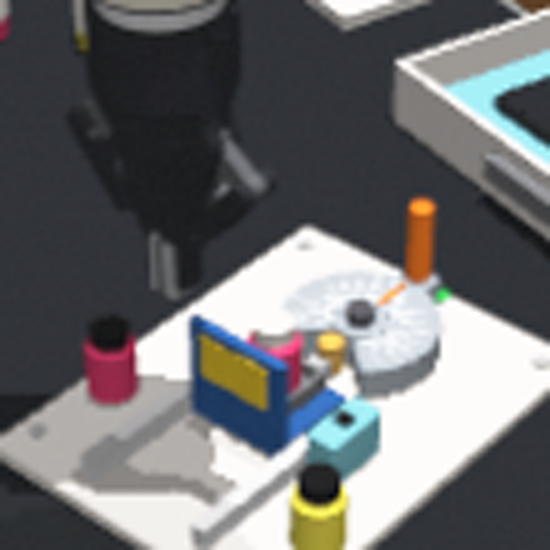

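The slide measures 39.5 mm of travel (patch now at px (321,219)) and its roller is in the notch. The peg is still at (359,186), the cartridge is upright in its cup, both spares are unmoved and the hand is clear.

```bash
python3 -m jog '[[0,0,3,0,0,0],[0,0,0,0,0,0],[0,0,0,0,0,0]]' && python3 -c "
from station import bot
print(bot.hand_in())"
```

```text
clock: 10.98
position: [0.431, -0.0732, 0.1773]
orientation: [0.989, 0.149, -0.001, -0.0]
contact_force: [-0.3, -0.2, -0.8]
gripper_width: -0.0001
finger_force: 0.0
the job is handed in; nothing more can be done
None
```

I turned the cam until the peg stood at the green mark, then pushed the slide home against its stop (39.5 mm measured of 40), and handed the job in at about 11 s with the hand clear; the hand-in gave no verdict.

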